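# Tip the cap caddy's lid over, catch it on the fingers and lower it shut

### The arm

A 6-joint arm with a two-finger parallel gripper is mounted at the origin on a cart in front of the work surface, level with it; the furniture and walls round the work are solid. World frame = base frame: x ahead of the robot, y to its left, z up, the work surface at z = 0. Lengths are in m, angles in rad, forces in N, time in s.
With the tool pointing down it reaches from about 0.375 to 0.975 m from the base axis. Payload 3.8 kg.
Tool frame: the origin (TCP) lies on the centre line of the jaws, within the pads' length; the fingertips stand 14 mm ahead of it and the grasp point (between the pads) lies 5 mm behind it; z points along the fingers, y is the line along which they close (so a half turn about z gives the same grasp; the last joint's range is limited). The gripper opens to 85 mm and grips with 20 to 120 N. Pads are 22 mm wide; open, the fingers measure 114 mm over their backs; the gripper's body (76 mm by 85 mm) begins 54 mm behind the grasp point. The pads swing forward as they close: fully open they stand 13 mm farther back than shut.
Start: joints at [1.093, 0.264, 1.604, -0, 1.274, -0.037], TCP at [0.288, 0.61, 0.245] pointing down, gripper open.
Joint ranges: [-2.63, 2.63], [-0.94, 2.18], [0.31, 2.57], [-1.31, 4.45], [0, 2.66], [-2.55, 2.55]. Speed limits (rad/s): [2.57, 2.57, 3.14, 3.14, 3.14, 3.14].

### API

Orientations are given as a rotation vector (axis times angle).
In Python, from workcell import bot, eyes, spot_in gives the robot as it stands.
- The arm moves only by the tool carry_out, never from a script. Its argument "series" is text: rows parted by semicolons, each of 4 numbers parted by spaces: the shift along the world's x, y, z in m, then the turn about the world's z in degrees. In form: tx ty tz roll; .... A call has 1 to 20 rows; each row shifts and turns the commanded pose from where the row before left it; what a row does not reach is not made up. A row lasts 1/8 s, in which the tool goes at most 62.5 mm and 10.7 degrees, less where a joint would pass 70% of its speed; a pose out of reach is approached as far as the arm can. A call is refused whole if a number of a shift passes 0.0625 or a number of a turn 10.7, either way. A call with a gripper value outside its range is refused whole. "jaw" is the gripper command: -1 is shut, 1 is fully open, values between are in proportion, set as the call begins (left out, the last holds). The fingers move at their own pace and stop on an object; "grip_force" is the grip in N (left out, the last holds). Time passes only in rows, so rows that do not move let the fingers close. It gives the time, the measured TCP pose, the force, the opening and the grip force at its end, in the units of the state.
- bot.read_state(): the state, without advancing time (a new reading comes with each control period).
- eyes.read_camera(name): name is "side" or "top" or "wrist"; returns (picture, depth): 400x640x3 uint8, blue, green, red; 400x640 float32, m along the optical axis (not along the pixel's ray), 0 where there is no reading.
- eyes.get_calibration(name): a dict with "K" (3x3 intrinsics, pixels), "position" and "rotation" of the camera in the world; the wrist camera has in their place "T_tool_cam" (4x4, takes a point from camera to tool coordinates, whose origin is the TCP and whose axes are the flange's). Camera axes: x right, y down, z forward; pixel columns grow to the right and rows downward; lengths in m; the calibration is good to about 2 mm. A picture is of the moment at which its call begins: read the wrist's pose just before it. get_calibration takes no time and is no camera call.
- bot.finish_job(): hands the job in; it is judged then, once.
Trained networks look in the newest picture that a camera, given by its name, has taken for a name from the list of things; names that differ only in an ending like _2 or _b are one class to them, and where a whole thing is asked for, a point or a joint stands for the part that bears it (a point fixed in the world has none). Each returns a list of dicts, best first, with "score" (0 to 1); they miss things now and then, are a little off and sometimes report something else, mostly with a low value. They report only what shows in the picture. A call takes as long as a camera call.
- spot_in(camera, target): "rect" ([centre column, centre row, width, height] in pixels, round what is visible of it).
The state is a dict: "time": time; "q": joint angles; "joint_vel": joint speeds; "joint_torque": joint torques, N m; "tool_pos": TCP position; "tcp_rot": TCP orientation; "wrist_force": force on the tool from outside, world axes, zero at the start; "torque": the same for the moment, N m; "width": opening from 0.0 (shut) to 1.0 (fully open); "grip_force": force on a finger pad.
Only numpy, scipy, OpenCV 4.12 (cv2) and the standard library are available. Lean on these libraries where they do the work, as an engineer would, in place of code of your own. Each camera call takes 0.05 s, during which the arm holds its last target. There are 200 camera calls.

### The job

Shut the steel bottle-cap caddy without letting its brittle smoked lid bang: tip the lid, which leans open to the back right, just over its balance point and let go so that it begins to fall by itself, catch the falling lid from below on the backs of your fingers at its lip, and ease it slowly down until it is fully shut; then draw the fingers away. Only push lightly and support: do not grip the lid, do not lift or shift the caddy, and leave the things standing round it where they are.

Things in the scene. Friction and masses are not known exactly. Their poses are not given: they have to be found in the camera images.
- caddy: Open steel caddy on rubber feet, loose on the bench: 130 (its x) x 180 (its y) x 75 mm tall, 2.2 kg; two compartments, blue and green bottle caps and grey nozzles. Origin at the centre of its underside; x points from its opening side (facing front left) to the hinge side (back right): 0.95 to 1.45 rad clockwise of straight ahead; z up. The opening side's outer face is at x = -65 mm.
- caddy_lid (a joint): Lid angle (rad): 0 = fully shut, level; grows as it opens; pi/2 = upright, its balance point; stop at 1.85, leaning back. It starts at 1.72 to 1.85, settling on the stop. Damped hinge (0.13 N m s/rad, hardly any friction), no spring: let go near upright the lid starts slowly, gathers speed (0.15 rad past upright to shut: about 2 s) and bangs at 1.3 to 1.9 rad/s unless held.
- lip_edge (a point): Middle of the rubber-sleeved rolled edge (black bead, radius 5 mm) of the lid's 110 mm wide pull lip, in the lid's mid-plane, 155 mm from the hinge axis; moves with the lid. Axes: x from lip to hinge, y along the lip, z out of the lid's outer (upper) side. Shut, it is 80 mm above the bench and 19 mm outside the caddy's wall, only bench below. Grippy: draw it square to the lid.
- hinge (a point): Middle of the hinge axis along the caddy's far right rim, at x = 71, y = 0, z = 80 mm in the caddy's frame; axes as the caddy's. The lid on it is a smoked brown pane 180 mm wide in a steel frame 9 mm thick (lip 4 mm), about 0.26 kg (0.2 to 0.33); some 1.2 N upward at the lip carries it when level.
- biscuit_box_mid (a point): Bystander: red biscuit carton lying flat, 165 x 98 x 42 mm, at the left; point at its centre. Leave it alone.
- jigger_mid (a point): Bystander: steel double measuring cup, 45 mm wide, 87 mm tall, standing at the right; point at its centre. Leave it alone.
- sweet_bar_mid (a point): Bystander: sweet bar in a teal wrapper, 147 x 43 x 12 mm, at the right; point at its centre. Leave it alone.
- pen_blue_mid (a point): Bystander: blue ball pen lying down, 139 mm long, 10 mm thick, at the front left; point at its centre. Leave it alone.
- spare_nozzle_mid (a point): Bystander: light grey tap nozzle, 29 mm wide, 62 mm tall, standing at the left; point at its centre. Leave it alone.
- cap_blue_mid (a point): Bystander: single blue bottle cap, 31 mm wide, 14 mm tall, on the bench at the right; point at its centre. Leave it alone.
- screwdriver_mid (a point): Bystander: screwdriver with an orange handle lying down, 192 mm long, 24 mm thick, at the left; point at its centre. Leave it alone.

How it is judged:
By the outcome, as a careful person would: the job done as asked, in the order asked, and still so for the second after the job is handed in, with the robot touching nothing.
It also fails if it takes over 43 s, if anything falls off the work surface, if the arm or the gripper's body presses on something with over 40 N, if the wrist force passes 120 N, or if a joint passes its speed limit or range.

## Working session

There is one attempt and no reset: what is moved stays moved. The work goes in short steps, Python scripts to look and compute and a tool call to move; the robot and the scene stay as the last step left them, time stands still between calls to the robot, and variables do not carry over. Pictures are saved under pics/ and viewed, at most 10 in all, crops included, and the job is handed in when it is done.

Besides the shell and the picture viewer there is one more tool, called after "Request:" by a JSON object that holds its "fn" and its "kwargs", one argument or row to a line. carry_out: Moves the arm, as the interface text tells. Its arguments: {"type":"object","properties":{"series":{"type":"string"},"jaw":{"type":"number"},"grip_force":{"type":"number"}},"required":["series"]}

```bash
mkdir -p pics; ls; cat > h.py <<'E'
import numpy as np, cv2
from workcell import bot, eyes, spot_in
def P(cam,d,u,v):
    c=eyes.get_calibration(cam);K=np.array(c['K']);
    p=np.stack([(u-K[0,2])/K[0,0]*d,(v-K[1,2])/K[1,1]*d,d],-1)
    return p@np.array(c['rotation']).T+np.array(c['position'])
def proj(cam,p):
    c=eyes.get_calibration(cam);K=np.array(c['K']);q=(np.asarray(p)-np.array(c['position']))@np.array(c['rotation']);q=q@K.T
    return q[...,:2]/q[...,2:]
E
python3 - <<'E'
from h import *
print(bot.read_state())
for n in ['top','side']:
    im,d=eyes.read_camera(n); cv2.imwrite(f'pics/{n}0.png',im); np.save(n+'.npy',d); cv2.imwrite(f'{n}0.png',im)
    c=eyes.get_calibration(n);print(n,c['position'],np.round(c['rotation'],3).tolist(),np.array(c['K']).tolist())
    for t in ['caddy','lip_edge','hinge','caddy_lid','biscuit_box_mid','jigger_mid','sweet_bar_mid','pen_blue_mid','spare_nozzle_mid','cap_blue_mid','screwdriver_mid']:
        r=spot_in(n,t)
        for x in r[:1]:
            u,v=int(x['rect'][0]),int(x['rect'][1]);print(t,round(x['score'],2),np.round(x['rect']),np.round(P(n,d[v,u],u,v),3))
E
```

```text
pics
{'time': 0.0, 'q': array([ 1.09310363e+00,  2.64756521e-01,  1.60535991e+00,  2.85079235e-05,
        1.27371264e+00, -3.69015160e-02]), 'joint_vel': array([ 0.00085885, -0.00095979,  0.00092562,  0.00022009,  0.00118169,
       -0.00016534]), 'joint_torque': array([-3.59966807e-04, -5.15117812e+01, -3.67305386e+01, -4.81179086e-05,
        1.30140755e-02, -1.56828509e-05]), 'tool_pos': array([0.28766618, 0.60986342, 0.24396734]), 'tcp_rot': array([-0.68668362, -3.0650151 ,  0.00338578]), 'wrist_force': array([-0.62817297,  0.10533115, -0.09802832]), 'torque': array([-0.04372457,  0.01821005, -0.02304239]), 'grip_force': 0.0, 'width': 0.9999617552320602}
top [0.34746348 0.01136595 1.28160465] [-2.106, 2.166, -0.164] [[479.8774619295658, 0.0, 318.10934833442957], [0.0, 479.8774619295658, 202.31442899549387], [0.0, 0.0, 1.0]]
caddy 0.89 [331. 206. 104. 115.] [ 0.091 -0.245  1.025]
lip_edge 0.93 [355. 193.  56.  82.] [-0.066 -0.403  0.868]
hinge 0.78 [331. 206. 104. 111.] [ 0.085 -0.252  1.019]
caddy_lid 0.95 [357. 191.  54.  78.] [-0.08  -0.416  0.854]
biscuit_box_mid 0.69 [204. 2
[... 503 characters left out ...]
316.7840935755148], [0.0, 433.6847693129464, 205.04214945250743], [0.0, 0.0, 1.0]]
caddy 0.74 [318. 211.  73.  88.] [-0.485 -0.964  0.691]
lip_edge 0.87 [339. 203.  23.  66.] [-0.601 -1.08   0.575]
hinge 0.77 [316. 210.  77.  90.] [-0.486 -0.965  0.69 ]
caddy_lid 0.84 [339. 202.  24.  72.] [-0.601 -1.08   0.575]
biscuit_box_mid 0.97 [240. 175.  56.  53.] [-0.022 -0.501  1.154]
jigger_mid 0.88 [402. 308.  22.  24.] [-0.673 -1.152  0.503]
sweet_bar_mid 0.67 [430. 290.  36.  41.] [-0.939 -1.418  0.237]
pen_blue_mid 0.63 [259. 216.  27.  19.] [-0.029 -0.508  1.147]
spare_nozzle_mid 0.54 [260. 150.   9.  13.] [-0.281 -0.76   0.895]
screwdriver_mid 0.78 [269. 197.  15.  27.] [-0.167 -0.646  1.009]
```

```bash
sed -i "s/np.array(c\['rotation'\])/cv2.Rodrigues(np.array(c['rotation'],float))[0]/" h.py
python3 - <<'E'
from h import *
ims=[]
for n in ['top','side']:
    d=np.load(n+'.npy');im=cv2.imread(n+'0.png');v,u=np.mgrid[0:400,0:640];p=P(n,d,u,v);p[d==0]=np.nan;np.save(n+'P.npy',p)
    for k,(u,v) in dict(box=(204,225),jig=(466,232),bar=(466,187),pen=(265,252),noz=(188,180),cap=(442,170),lip=(355,193)).items() if n=='top' else dict(box=(240,175),jig=(402,308),bar=(430,290),pen=(259,216),noz=(260,150),screw=(269,197),lip=(339,203)).items(): print(n,k,np.round(p[v,u],3))
c=cv2.imread('top0.png')[100:300,170:490];s=cv2.imread('side0.png')[110:340,200:460]
cv2.imwrite('pics/t.png',cv2.resize(c,None,fx=2.5,fy=2.5,interpolation=2));cv2.imwrite('pics/s.png',cv2.resize(s,None,fx=2.6,fy=2.6,interpolation=2))
E
```

```text
top box [0.495 0.313 0.045]
top jig [ 0.457 -0.364  0.043]
top bar [ 0.581 -0.383  0.013]
top pen [0.422 0.159 0.01 ]
top noz [0.615 0.356 0.045]
top cap [ 0.629 -0.321  0.015]
top lip [ 0.545 -0.073  0.17 ]
side box [0.484 0.303 0.042]
side jig [ 0.463 -0.368  0.038]
side bar [ 0.575 -0.391  0.006]
side pen [0.425 0.154 0.009]
side noz [0.62  0.353 0.02 ]
side screw [0.495 0.18  0.019]
side lip [ 0.547 -0.068  0.157]
```

View pics/t.png

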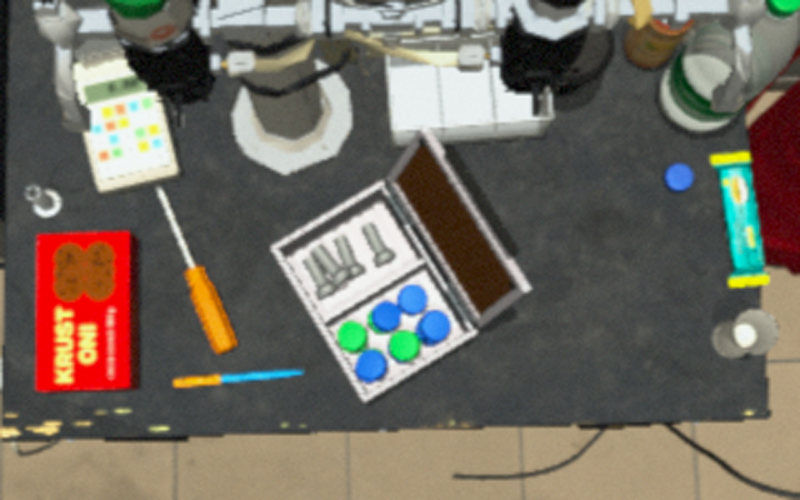

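View pics/s.png

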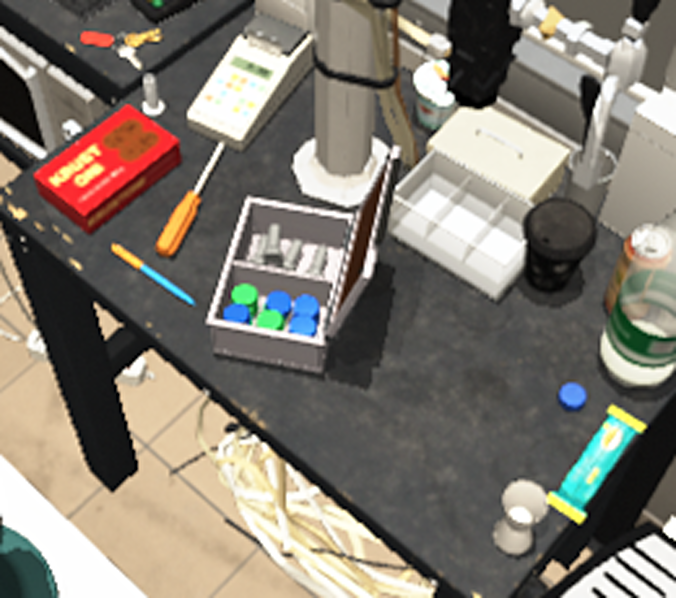

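```bash
python3 - <<'E'
from h import *
# caddy corners from top
c=eyes.get_calibration('top')
def ray(n,u,v,z):
    o=P(n,np.array(0.0),u,v);a=P(n,np.array(1.0),u,v);t=(z-o[2])/(a[2]-o[2]);return o+t*(a-o)
C=np.array([ray('top',u,v,.075) for u,v in [(278.8,198.8),(316.8,260),(360,232),(324.8,172.8)]])
print(C.round(3),[np.linalg.norm(C[i]-C[i-3]).round(3) for i in range(4)])
m=C.mean(0);e=(C[2]+C[3]-C[0]-C[1]);e/=np.linalg.norm(e);print('center',m,'x',e,'cw',-np.arctan2(e[1],e[0]))
y=np.array([-e[1],e[0],0])
for n in ['top','side']:
    p=np.load(n+'P.npy');q=p-m*[1,1,0];cx,cy,cz=q@e,q@y,q[...,2]
    for z0,z1 in [(.07,.08),(.1,.13),(.13,.16),(.16,.19),(.19,.22),(.22,.26)]:
        s=(abs(cx)<.17)&(abs(cy)<.13)&(cz>z0)&(cz<z1);
        print(n,z0,s.sum(),np.nanpercentile(cx[s],[1,10,50,90,99]).round(3),np.nanpercentile(cy[s],[1,50,99]).round(3))
    s=(cx>0.05)&(cx<.13)&(abs(cy)<.085)&(cz>.1)&(cz<.24);A=np.c_[cz[s],cy[s],np.ones(s.sum())];r=np.linalg.lstsq(A,cx[s],rcond=None)[0]
    print('lid plane',r,'theta',np.pi/2+np.arctan(r[0]),'cx at z=.08',r[0]*.08+r[2])
g=proj('top',[.288,.61,.245]),proj('side',[.288,.61,.245]);print(g)
im=cv2.imread('side0.png');cv2.imwrite('pics/sf.png',im)
# obstacles near
p=np.load('topP.npy');s=(p[...,0]>.35)&(p[...,0]<.9)&(abs(p[...,1])<.3)&(p[...,2]>.05)
H={}
for x,yy,z in p[s]: k=(round(x/.05)*.05,round(yy/.05)*.05);H[k]=max(H.get(k,0),z)
for X in np.arange(.4,.91,.05):print(round(X,2),[int(1000*H.get((round(X/.05)*.05,round(Y/.05)*.05),0)) for Y in np.arange(-.3,.31,.05)])
E
```

```text
[[ 0.553  0.115  0.075]
 [ 0.395  0.022  0.075]
 [ 0.462 -0.088  0.075]
 [ 0.617 -0.004  0.075]] [np.float64(0.183), np.float64(0.129), np.float64(0.176), np.float64(0.136)]
center [0.506762   0.01124953 0.075     ] x [ 0.49578128 -0.86844742  0.        ] cw 1.0520620993526693
top 0.07 636 [-0.069 -0.067 -0.01   0.063  0.159] [-0.092  0.004  0.123]
top 0.1 367 [0.071 0.074 0.077 0.081 0.083] [-0.088 -0.001  0.088]
top 0.13 400 [0.08  0.082 0.086 0.09  0.091] [-0.087  0.001  0.089]
top 0.16 434 [0.089 0.091 0.095 0.098 0.1  ] [-0.087 -0.003  0.088]
top 0.19 492 [0.098 0.1   0.103 0.108 0.111] [-0.087  0.     0.089]
top 0.22 264 [0.107 0.107 0.111 0.115 0.117] [-0.055 -0.001  0.055]
lid plane [0.28526422 0.00071016 0.04466872] theta 1.8486798336999524 cx at z=.08 0.06748986030980464
side 0.07 388 [-0.07  -0.067 -0.008  0.065  0.161] [-0.092  0.005  0.128]
side 0.1 109 [0.071 0.073 0.077 0.08  0.084] [-0.088 -0.008  0.086]
side 0.13 117 [0.08  0.082 0.085 0.089 0.091] [-0.089 -0.004  0.089]
side 0.16 118 [0.088 0.09  0.094 0.098 0.101] [-0.089 -0.011  0.089]
side 0.19 146 [0.097 0.099 0
[... 215 characters left out ...]
rray([ 39.95831401, 315.56810558]), array([113.69993073, 116.29459454]))
0.4 [0, 0, 0, 0, 0, 71, 79, 79, 0, 0, 0, 0, 0]
0.45 [0, 0, 0, 0, 161, 81, 76, 79, 0, 0, 0, 0, 50]
0.5 [0, 0, 0, 216, 238, 136, 70, 78, 80, 0, 0, 0, 0]
0.55 [0, 0, 0, 0, 238, 232, 86, 78, 81, 0, 0, 0, 0]
0.6 [0, 461, 0, 503, 544, 239, 160, 79, 72, 545, 527, 460, 0]
0.65 [0, 607, 557, 561, 561, 595, 601, 589, 491, 566, 607, 608, 0]
0.7 [0, 597, 110, 86, 434, 78, 352, 613, 611, 596, 0, 57, 57]
0.75 [135, 118, 109, 68, 85, 82, 84, 612, 610, 595, 0, 88, 90]
0.8 [139, 62, 0, 0, 74, 73, 72, 0, 0, 0, 0, 65, 74]
0.85 [210, 210, 212, 221, 74, 0, 0, 75, 0, 0, 181, 181, 101]
0.9 [209, 209, 212, 91, 73, 0, 0, 75, 0, 0, 202, 201, 98]
```

View pics/sf.png

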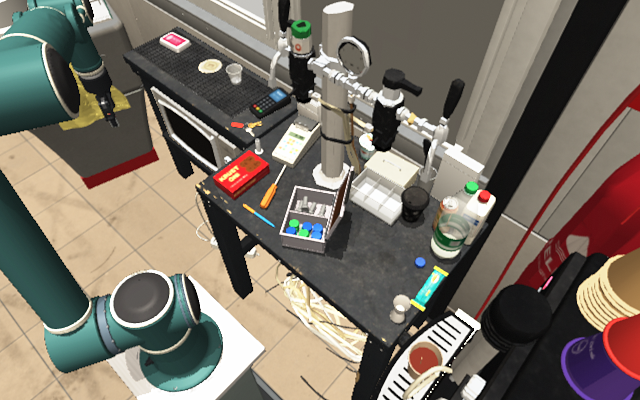

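```bash
python3 - <<'E'
from h import *
s=bot.read_state();R=cv2.Rodrigues(s['tcp_rot'])[0]
for n in ['side','top']:
    p=np.load(n+'P.npy');q=(p-s['tool_pos'])@R
    m=(abs(q[...,0])<.06)&(abs(q[...,1])<.1)&(q[...,2]>-.2)&(q[...,2]<.03)
    t=q[m];print(n,m.sum())
    for z in np.arange(-.2,.03,.01):
        a=t[(t[:,2]>=z)&(t[:,2]<z+.01)]
        if len(a):print(round(z,2),len(a),'y',(np.percentile(a[:,1],[0,10,25,50,75,90,100])*1000).astype(int),'x',(np.percentile(a[:,0],[0,50,100])*1000).astype(int))
for n in ['top','side']:
    p=np.load(n+'P.npy').reshape(-1,3)
    for y0 in np.arange(-.3,.2,.05):
        for z0,z1 in [(.2,.4),(.4,.5),(.5,.7)]:
            a=p[(p[:,1]>y0)&(p[:,1]<y0+.05)&(p[:,2]>z0)&(p[:,2]<z1)&(p[:,0]>.3)]
            if len(a)>3 : print(n,round(y0,2),z0,len(a),'minx',np.sort(a[:,0])[2].round(3))
cv2.imwrite('pics/g.png',cv2.resize(cv2.imread('side0.png')[20:160,40:220],None,fx=4,fy=4,interpolation=2))
E
```

```text
side 1310
-0.2 124 y [-39 -37 -35 -30 -20 -10   7] x [-37  -5  37]
-0.19 95 y [-40 -37 -34 -31 -23 -17   3] x [-36  -4  37]
-0.18 84 y [-39 -37 -35 -31 -23 -11   0] x [-37  -5  37]
-0.17 61 y [-38 -32 -30 -26 -22 -18  -1] x [-31  -3  27]
-0.16 153 y [-40 -36 -33 -27 -17  -7  10] x [-36  -5  37]
-0.15 91 y [-41 -37 -35 -31 -23 -16   5] x [-36  -4  35]
-0.14 98 y [-41 -37 -35 -31 -25 -16  -3] x [-36  -5  35]
-0.13 91 y [-42 -38 -36 -31 -25 -16  -4] x [-36  -1  35]
-0.12 63 y [-42 -37 -35 -32 -26 -16  -1] x [-36  -5  32]
-0.11 51 y [-69 -67 -62 -39 -36 -31 -27] x [-11   0  11]
-0.1 87 y [-72 -69 -66 -47 -35 -18  -9] x [-19  -1  20]
-0.09 67 y [-73 -69 -66 -28 -20  -2  12] x [-19  -5  19]
-0.08 59 y [-75 -72 -70 -68 -30 -25  16] x [-16  -6  12]
-0.07 33 y [-75 -74 -70 -60 -37 -23  32] x [-16  -9  12]
-0.06 50 y [-78 -75 -74 -69 -61 -44  28] x [-15  -1  12]
-0.05 21 y [-76 -72 -71 -57 -51 -46  67] x [-12  -1  14]
-0.04 4 y [-54 -52 -50 -47 -26  11  35] x [-11  -9   0]
-0.03 27 y [-59 -56 -55 -53 -48  39  44] x [-10  -2  10]
-0.02 27 y [-59 -58 -55 -53 -46  42  46] x [-10  -3   9]
-0.01 22
[... 2270 characters left out ...]
 -0.2 0.2 642 minx 0.863
side -0.2 0.4 845 minx 0.634
side -0.2 0.5 1204 minx 0.641
side -0.15 0.2 1025 minx 0.482
side -0.15 0.4 1385 minx 0.619
side -0.15 0.5 1569 minx 0.624
side -0.1 0.2 1065 minx 0.524
side -0.1 0.4 859 minx 0.62
side -0.1 0.5 745 minx 0.632
side -0.05 0.2 701 minx 0.611
side -0.05 0.4 863 minx 0.636
side -0.05 0.5 1191 minx 0.636
side -0.0 0.2 598 minx 0.665
side -0.0 0.4 761 minx 0.635
side -0.0 0.5 803 minx 0.637
side 0.05 0.2 1531 minx 0.645
side 0.05 0.4 993 minx 0.636
side 0.05 0.5 1160 minx 0.676
side 0.1 0.2 1186 minx 0.621
side 0.1 0.4 1192 minx 0.619
side 0.1 0.5 827 minx 0.624
side 0.15 0.2 335 minx 0.6
side 0.15 0.4 749 minx 0.62
side 0.15 0.5 375 minx 0.619
```

View pics/g.png

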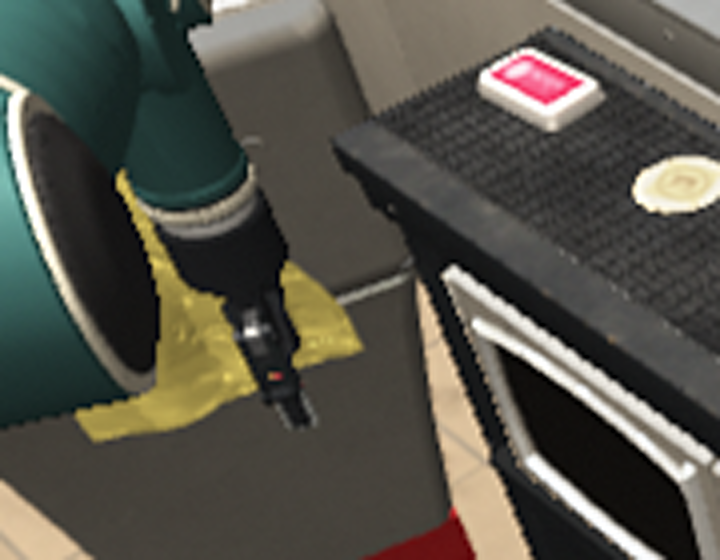

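Request:
{"fn": "carry_out", "kwargs": {
  "series": "0.016 -0.0514 0.0137 -8.33; 0.016 -0.0514 0.0137 -8.33; 0.016 -0.0514 0.0137 -8.33; 0.016 -0.0514 0.0137 -8.33; 0.016 -0.0514 0.0137 -8.33; 0.016 -0.0514 0.0137 -8.33; 0.016 -0.0514 0.0137 -8.33; 0.0189 -0.0484 0 -8.33; 0.0189 -0.0484 0 -8.33; 0.0189 -0.0484 0 -8.33; 0.0189 -0.0484 0 -8.33; 0.0189 -0.0484 0 -8.33; 0.0189 -0.0484 0 -8.33; 0.0189 -0.0484 0 -8.33; 0.0189 -0.0484 0 -8.33; 0 0 0 0",
  "jaw": -1,
  "grip_force": 20
}}

```text
time: 3.2
tool_pos: [0.5518, -0.1397, 0.3406]
tcp_rot: [3.037, 0.8, -0.001]
wrist_force: [0.5, 0.9, -0.2]
width: -0.003
grip_force: 0.0
```

```bash
cat >> h.py <<'E'
O=np.array([.507,.011,0]);e=np.array([.4958,-.8684,0]);ey=np.array([.8684,.4958,0])
def cad(p): q=np.asarray(p)-O; return np.stack([q@e,q@ey,q[...,2]],-1)
def pts(n):
    im,d=eyes.read_camera(n);v,u=np.mgrid[0:400,0:640];p=P(n,d,u,v);p[d==0]=np.nan;return im,p
def lid(p):
    q=cad(p).reshape(-1,3);q=q[np.isfinite(q).all(1)]
    # inner/visible surface: distance from hinge & angle
    r=np.hypot(q[:,0]-.071,q[:,2]-.08);a=np.arctan2(q[:,2]-.08,.071-q[:,0])
    s=(r>.06)&(r<.14)&(abs(q[:,1])<.085)&(a>-.1)&(a<2.1);return a[s],r[s],q[s]
E
python3 - <<'E'
from h import *
s=bot.read_state();R=cv2.Rodrigues(s['tcp_rot'])[0];print(s['wrist_force'],cad(s['tool_pos']))
for n in ['side','top']:
    im,p=pts(n);q=(p-s['tool_pos'])@R
    m=(abs(q[...,0])<.06)&(abs(q[...,1])<.1)&(q[...,2]>-.13)&(q[...,2]<.03)
    t=q[m];print(n,m.sum())
    for z in np.arange(-.12,.03,.005):
        a=t[(t[:,2]>=z)&(t[:,2]<z+.005)]
        if len(a):print(round(z,3),len(a),'y',(np.percentile(a[:,1],[0,10,50,90,100])*1000).astype(int),'x',(np.percentile(a[:,0],[0,50,100])*1000).astype(int))
    if n=='side':
        c=proj(n,s['tool_pos']).astype(int);print(c);cv2.imwrite('pics/g2.png',cv2.resize(im[c[1]-90:c[1]+90,c[0]-110:c[0]+110],None,fx=3.3,fy=3.3,interpolation=2))
E
```

```text
[ 0.45232732  0.89224319 -0.20004575] [ 0.15304667 -0.03584811  0.34059684]
side 1254
-0.12 47 y [-36 -30   2  33  98] x [-38 -32  43]
-0.115 6 y [-27 -25   3  34  36] x [-34 -26  -4]
-0.11 7 y [-36 -36  31  35  35] x [-13 -10  -7]
-0.105 15 y [-38 -38 -31  36  37] x [-13 -10  -5]
-0.1 35 y [-42 -40  23  37  39] x [-13 -10   5]
-0.095 64 y [-42 -34  10  38  43] x [-21 -12   4]
-0.09 74 y [-48 -42   2  41  48] x [-20 -11   5]
-0.085 80 y [-58 -49   1  52  57] x [-22 -10   8]
-0.08 113 y [-61 -57   1  55  59] x [-20  -8  12]
-0.075 91 y [-61 -51  -1  48  60] x [-19 -11   5]
-0.07 61 y [-58 -44  -1  47  60] x [-19 -12  -3]
-0.065 59 y [-56 -46   0  43  54] x [-19 -11   8]
-0.06 58 y [-51 -42  -8  37  50] x [-22 -12   9]
-0.055 53 y [-46 -40  -4  39  48] x [-18 -12  11]
-0.05 42 y [-43 -36 -19  33  40] x [-17 -11   8]
-0.045 78 y [-36 -29  16  29  38] x [-15  -3   8]
-0.04 64 y [-38 -31  -6  25  34] x [-15 -10  10]
-0.035 43 y [-30 -21   0  23  30] x [-16 -11  10]
-0.03 15 y [-19 -13  -3  12  18] x [-14 -11  10]
-0.025 18 y [-11  -4   0   9  14] x [-13  -8   8]
-0.02 14 y [-13 -12  -1   
[... 749 characters left out ...]
  8  11]
-0.075 3 y [-62 -62 -61 -59 -58] x [ 4 10 11]
-0.065 1 y [-37 -37 -37 -37 -37] x [-13 -13 -13]
-0.06 3 y [-35 -35 -34 -21 -18] x [-18 -11 -10]
-0.055 4 y [-33 -32 -31 -21 -16] x [-14 -12 -10]
-0.05 6 y [-33 -31 -28 -27 -27] x [-13 -11  -9]
-0.045 8 y [-34 -31 -24 -16 -16] x [-13 -12  -8]
-0.04 5 y [-27 -26 -23 -18 -17] x [-14 -10  -8]
-0.035 3 y [-31 -28 -15 -15 -15] x [-13 -13 -10]
-0.02 1 y [-15 -15 -15 -15 -15] x [-7 -7 -7]
-0.015 2 y [-15 -15 -14 -13 -12] x [-8 -8 -8]
-0.01 1 y [-7 -7 -7 -7 -7] x [-12 -12 -12]
-0.005 1 y [-11 -11 -11 -11 -11] x [-8 -8 -8]
0.0 2 y [-7 -7 -7 -7 -7] x [-11 -10  -9]
0.005 1 y [-4 -4 -4 -4 -4] x [-12 -12 -12]
0.01 1 y [-7 -7 -7 -7 -7] x [-10 -10 -10]
```

View pics/g2.png

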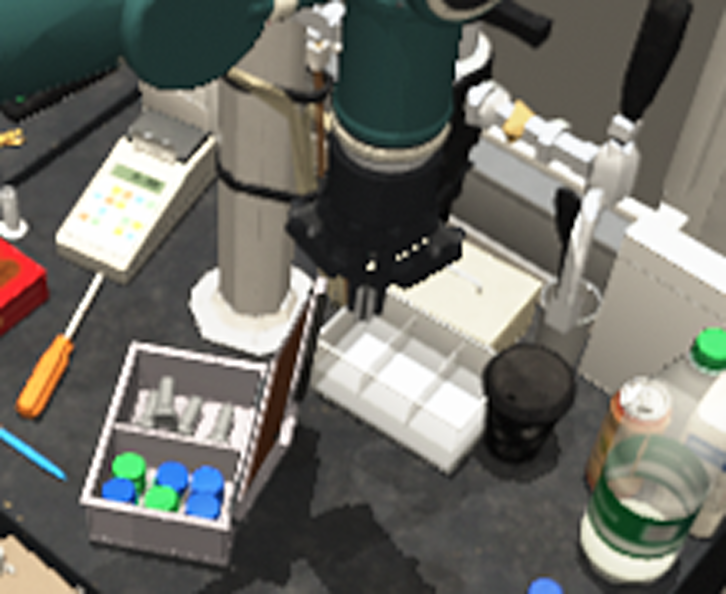

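Request:
{"fn": "carry_out", "kwargs": {
  "series": "0 0 -0.0385 0; 0 0 -0.0385 0; 0 0 -0.0385 0; -0.0042 0.0074 0 0; -0.0042 0.0074 0 0; -0.0026 0.0046 0 0; -0.0026 0.0046 0 0; -0.0026 0.0046 0 0; -0.0026 0.0046 0 0; 0 0 0 0"
}}

```text
time: 4.55
tool_pos: [0.532, -0.103, 0.2255]
tcp_rot: [-3.035, -0.808, 0.001]
wrist_force: [0.2, -0.4, 0.4]
width: -0.001
grip_force: 0.1
```

```bash
cat > chk.py <<'E'
from h import *
s=bot.read_state();print(s['time'],'F caddy',(s['wrist_force']@np.array([e,ey,[0,0,1]]).T).round(2),'tcp',cad(s['tool_pos']).round(4))
im,p=pts('top');q=cad(p).reshape(-1,3)
s=(abs(q[:,1])<.085)&(q[:,2]>.1)&(q[:,2]<.21)&(q[:,0]>.0)&(q[:,0]<.12)&~((abs(q[:,1]+.036)<.03)&(q[:,2]>.19))
q=q[s];r=np.polyfit(q[:,2],q[:,0],1)
for _ in range(3):
    g=abs(np.polyval(r,q[:,2])-q[:,0])<.01;r=np.polyfit(q[g,2],q[g,0],1)
print(g.sum(),'theta',np.pi/2+np.arctan(r[0]),'cx at .08',np.polyval(r,.08))
E
python3 chk.py
```

```text
4.55 F caddy [ 0.4  -0.05  0.4 ] tcp [ 0.1114 -0.0348  0.2255]
624 theta 1.7196710678904719 cx at .08 0.06745841660917155
```

Request:
{"fn": "carry_out", "kwargs": {
  "series": "-0.0031 0.0054 0 0; -0.0031 0.0054 0 0; -0.0031 0.0054 0 0; -0.0031 0.0054 0 0; -0.0031 0.0054 0 0; -0.0031 0.0054 0 0; 0.006 -0.0104 0 0; 0.0005 -0.0009 0.05 0; -0.0148 0.0359 0 0; -0.0148 0.0359 0 0; -0.0148 0.0359 0 0; 0 0 -0.0358 0; 0 0 -0.0358 0; 0 0 0 0; -0.004 0.0069 -0.005 0; -0.0035 0.0061 -0.005 0; -0.003 0.0052 -0.005 0; -0.0025 0.0043 -0.0045 0; -0.0015 0.0026 -0.003 0; -0.0005 0.0009 -0.001 0"
}}

```text
time: 7.1
tool_pos: [0.4607, 0.0517, 0.1803]
tcp_rot: [-3.036, -0.808, 0.001]
wrist_force: [-0.2, -0.1, 0.7]
width: 0.004
grip_force: 0.0
```

```bash
cat > chk2.py <<'E'
from h import *
import sys
s=bot.read_state();t=cad(s['tool_pos']);print(s['time'],'F caddy',(s['wrist_force']@np.array([e,ey,[0,0,1]]).T).round(2),'tcp',t.round(4))
for n in ['top','side']:
    im,p=pts(n);q=cad(p).reshape(-1,3);q=q[np.isfinite(q).all(1)]
    r=np.hypot(q[:,0]-.071,q[:,2]-.08);a=np.arctan2(q[:,2]-.08,.071-q[:,0])
    m=(r>.05)&(r<.135)&(abs(q[:,1])<.085)&(a>-.02)&(a<2.)&(q[:,2]>.083)
    h,b=np.histogram(a[m],80,(0,2));k=h.argmax();g=m&(abs(a-b[k])<.08)
    c=np.polyfit(q[g,0]-.071,q[g,2]-.08,1);print(n,g.sum(),'theta',np.arctan(-c[0]).round(4),'off',(c[1]*np.cos(np.arctan(c[0]))).round(4))
if len(sys.argv)>1:
    c=proj('side',s['tool_pos']).astype(int);im,_=pts('side');cv2.imwrite('pics/'+sys.argv[1],cv2.resize(im[c[1]-80:c[1]+80,c[0]-100:c[0]+100],None,fx=3.5,fy=3.5,interpolation=2))
E
python3 chk2.py c1.png
```

```text
7.1 F caddy [ 0.04 -0.2   0.7 ] tcp [-0.0583 -0.0201  0.1803]
top 425 theta 0.9153 off 0.0004
side 1056 theta 0.8644 off -0.0009
```

View pics/c1.png

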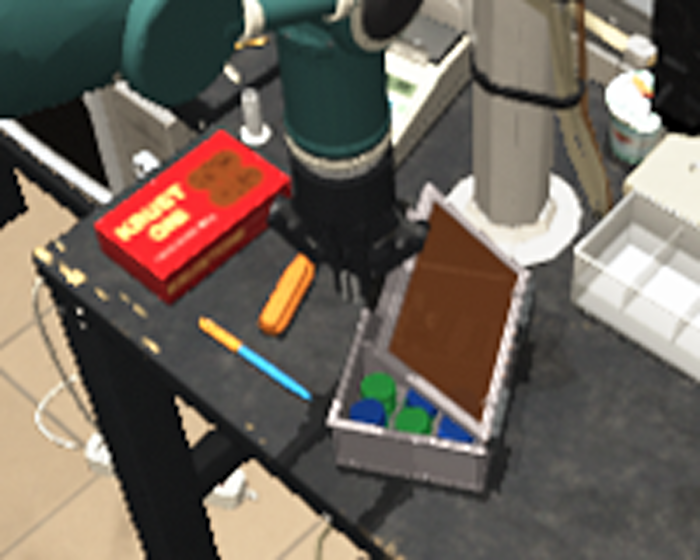

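Request:
{"fn": "carry_out", "kwargs": {
  "series": "-0.003 0.0052 -0.0065 0; -0.002 0.0035 -0.0045 0; -0.0015 0.0026 -0.0035 0; -0.001 0.0017 -0.0025 0; 0 0 0 0"
}}

```text
time: 7.88
tool_pos: [0.453, 0.0646, 0.1632]
tcp_rot: [-3.036, -0.808, 0.001]
wrist_force: [-1.0, 0.1, 0.1]
width: -0.0
grip_force: 0.5
```

```bash
python3 chk2.py
```

```text
7.875 F caddy [-0.62 -0.83  0.07] tcp [-0.0733 -0.0203  0.1632]
top 667 theta 0.6528 off 0.0012
side 1213 theta 0.6525 off -0.0009
```

Request:
{"fn": "carry_out", "kwargs": {
  "series": "-.0007 .0012 -.0019 0; -.0007 .0012 -.0019 0; -.00065 .00115 -.0019 0; -.00065 .00115 -.0019 0; -.00063 .0011 -.00195 0; -.00063 .0011 -.00195 0; -.0006 .00104 -.002 0; -.0006 .00104 -.002 0; -.00057 .001 -.00203 0; -.00057 .001 -.00203 0; -.00054 .00094 -.00205 0; -.00054 .00094 -.00205 0; -.00051 .00089 -.0021 0; -.00051 .00089 -.0021 0; -.00047 .00083 -.0021 0; -.00047 .00083 -.0021 0"
}}

```text
time: 9.98
tool_pos: [0.444, 0.0808, 0.1313]
tcp_rot: [-3.036, -0.808, 0.0]
wrist_force: [-0.5, 0.6, -0.9]
width: -0.001
grip_force: 0.4
```

```bash
python3 chk2.py
```

```text
9.975 F caddy [-0.78 -0.15 -0.95] tcp [-0.0919 -0.0201  0.1313]
top 1254 theta 0.4186 off 0.0013
side 1314 theta 0.4148 off -0.0008
```

Request:
{"fn": "carry_out", "kwargs": {
  "series": "-.0004 .0007 -.0019 0; -.0004 .00068 -.0019 0; -.00038 .00066 -.00195 0; -.00037 .00064 -.00195 0; -.00036 .00062 -.00195 0; -.00035 .00061 -.00195 0; -.00033 .00058 -.002 0; -.00032 .00056 -.002 0"
}}

```text
time: 11.08
tool_pos: [0.4411, 0.0859, 0.1158]
tcp_rot: [3.036, 0.808, 0.0]
wrist_force: [-2.3, 0.3, -0.0]
width: -0.005
grip_force: 0.5
```

```bash
python3 chk2.py
```

```text
11.075 F caddy [-1.43 -1.84 -0.04] tcp [-0.0977 -0.0201  0.1158]
top 1422 theta 0.3127 off 0.0014
side 1327 theta 0.3077 off -0.0003
```

Request:
{"fn": "carry_out", "kwargs": {
  "series": "-.0003 .00052 -.002 0; -.00029 .0005 -.002 0; -.00027 .00047 -.00205 0; -.00026 .00045 -.00205 0; -.00024 .00042 -.00205 0; -.00022 .00038 -.0021 0; -.0002 .00034 -.0021 0; -.00018 .00031 -.0021 0"
}}

```text
time: 12.18
tool_pos: [0.4391, 0.0894, 0.0993]
tcp_rot: [-3.036, -0.807, 0.0]
wrist_force: [-1.1, 2.6, 0.6]
width: -0.004
grip_force: 1.4
```

```bash
python3 chk2.py
```

```text
12.175 F caddy [-2.78  0.36  0.56] tcp [-0.1018 -0.0201  0.0993]
top 1486 theta 0.2056 off 0.0013
side 1284 theta 0.2088 off -0.001
```

Request:
{"fn": "carry_out", "kwargs": {
  "series": "-.00019 .00033 -.002 0; -.00018 .00031 -.002 0; -.00016 .00029 -.002 0; -.00015 .00026 -.002 0; -.00013 .00023 -.002 0; -.00012 .00021 -.002 0; -.0001 .00017 -.002 0; -.00008 .00014 -.002 0"
}}

```text
time: 13.28
tool_pos: [0.438, 0.0913, 0.0833]
tcp_rot: [-3.036, -0.807, 0.0]
wrist_force: [-2.0, 4.5, 0.5]
width: 0.003
grip_force: 2.6
```

```bash
python3 chk2.py
```

```text
13.275 F caddy [-4.84  0.52  0.51] tcp [-0.104  -0.0201  0.0833]
top 1523 theta 0.1134 off 0.0007
side 1241 theta 0.0989 off 0.0001
```

Request:
{"fn": "carry_out", "kwargs": {
  "series": "-.00006 .0001 -.0015 0; -.00006 .0001 -.0015 0; -.00005 .00009 -.0015 0; -.00005 .00008 -.0015 0; -.00004 .00006 -.0015 0; -.00003 .00005 -.0015 0; -.00002 .00003 -.0015 0; 0 0 -.0015 0"
}}

```text
time: 14.38
tool_pos: [0.4376, 0.0919, 0.0713]
tcp_rot: [-3.036, -0.807, 0.0]
wrist_force: [-1.6, 5.2, -0.9]
width: -0.005
grip_force: 2.8
```

```bash
python3 chk2.py
```

```text
14.375 F caddy [-5.3   1.16 -0.88] tcp [-0.1047 -0.0201  0.0713]
top 1057 theta 0.0181 off 0.0038
side 552 theta 0.0107 off 0.0036
```

Request:
{"fn": "carry_out", "kwargs": {
  "series": "0 0 -.001 0; 0 0 -.001 0; 0 0 -.001 0; 0 0 -.001 0; 0 0 -.0007 0; 0 0 -.0005 0; 0 0 0 0"
}}

```text
time: 15.35
tool_pos: [0.4378, 0.092, 0.0669]
tcp_rot: [-3.035, -0.807, -0.0]
wrist_force: [-3.9, 5.9, 6.3]
width: -0.001
grip_force: 3.6
```

```bash
cat > chk3.py <<'E'
from h import *
s=bot.read_state();print(s['time'],'F',(s['wrist_force']@np.array([e,ey,[0,0,1]]).T).round(2),'tcp',cad(s['tool_pos']).round(4))
for n in ['top','side']:
    im,p=pts(n);q=cad(p).reshape(-1,3)
    for y0,y1 in [(-.08,-.03),(.03,.08)]:
        g=(q[:,0]>-.05)&(q[:,0]<.05)&(q[:,1]>y0)&(q[:,1]<y1)&(q[:,2]>.06)&(q[:,2]<.12)
        c=np.polyfit(q[g,0]-.071,q[g,2],1);print(n,g.sum(),'theta',-c[0].round(4),'z at hinge',c[1].round(4))
E
python3 chk3.py
```

```text
15.35 F [-7.05 -0.52  6.28] tcp [-0.1047 -0.0199  0.0669]
top 767 theta 0.0024 z at hinge 0.0823
top 665 theta 0.0007 z at hinge 0.082
side 474 theta -0.0047 z at hinge 0.081
side 418 theta 0.0003 z at hinge 0.0806
```

Request:
{"fn": "carry_out", "kwargs": {
  "series": "-.0003 .0005 0 0; -.0005 .0009 0 0; -.002 .0035 0 0; -.006 .0104 0 0; -.012 .021 0 0; -.012 .021 0 0; 0 0 .04 0; -.01 .02 .05 0; -.01 .02 .05 0; 0 0 0 0"
}}

```text
time: 16.7
tool_pos: [0.3873, 0.1916, 0.2112]
tcp_rot: [-3.033, -0.811, -0.016]
wrist_force: [0.0, -0.2, -0.4]
width: -0.001
grip_force: 0.0
```

```bash
python3 chk3.py; python3 - <<'E'
from h import *
im,p=pts('top');cv2.imwrite('pics/f.png',cv2.resize(im[100:300,170:490],None,fx=2.5,fy=2.5,interpolation=2))
E
```

```text
16.7 F [ 0.22 -0.07 -0.4 ] tcp [-0.2162 -0.0144  0.2112]
top 791 theta -0.0064 z at hinge 0.0827
top 767 theta -0.0025 z at hinge 0.0823
side 473 theta 0.0019 z at hinge 0.0806
side 420 theta -0.004 z at hinge 0.081
```

View pics/f.png

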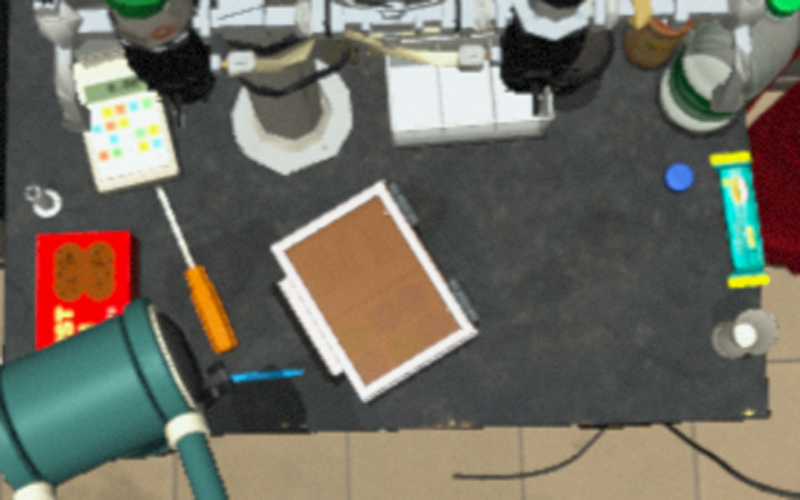

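The picture shows the lid shut flat, with the caddy corners still at crop pixels (272,247), (367,400), (475,330) and (387,182). The bystanders in view haven't moved, and the gripper is clear at about (215,380), so I'm handing in.

```bash
python3 -c "
from workcell import bot
print(bot.finish_job())"
```

```text
the job is handed in; nothing more can be done
None
```

The lid is fully shut and the job is handed in: I tipped the lid past upright and let it fall, caught it at the lip on the finger backs and eased it down in about 7 s. The fingers are clear, the caddy did not visibly move, and the bystanders in view stayed in place; the arm hid part of the carton and pen in the last picture.

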